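# Give the glued half-pearl its squeeze in the ratchet press

## Robot

A 7-joint arm with a two-finger parallel gripper is mounted at the origin on the work surface. World frame = base frame: x ahead of the robot, y to its left, z up, the work surface at z = 0. Lengths are in m, angles in rad, forces in N, time in s.
With the tool pointing down it reaches from about 0.425 to 0.875 m from the base axis. Payload 4.7 kg.
Tool frame: the origin (TCP) lies between the finger pads; the fingertips stand 14 mm ahead of it and the grasp point (between the pads) lies 5 mm behind it; z points along the fingers, y is the line along which they close (so a half turn about z gives the same grasp; the last joint's range is limited). The gripper opens to 87 mm and grips with 3 to 60 N. Pads are 19 mm wide; open, the fingers measure 117 mm over their backs; the gripper's body (75 mm by 190 mm) begins 51 mm behind the grasp point.
Start: joints at [0.014, 0.321, -0.07, 1.45, 0.023, 1.371, -0.057], TCP at [0.65, -0, 0.237] pointing down, gripper open.
Joint ranges: [-2.86, 2.86], [-0.3, 2.09], [-1.38, 1.24], [0.06, 2.45], [-1.56, 4.7], [0.09, 2.05], [-2.69, 2.69]. Speed limits (rad/s): [2.57, 2.57, 3.14, 3.14, 3.14, 3.14, 3.14].

## Interface

Orientations are given as a rotation vector (axis times angle).
In Python, from bench import ctrl gives the robot as it stands.
- The arm moves only by the shell command python3 -m inch 'ROWS' [OPENING] [FORCE]. ROWS is JSON, a list of rows, each a list of 6 numbers: the shift along the world's x, y, z in mm, then the turn, a rotation vector about the world's x, y, z in degrees. In form: [[tx, ty, tz, rx, ry, rz], ...]. A call has 1 to 20 rows; each row is the pose to reach, as a shift and turn from the pose commanded when the call began; what a row does not reach only later rows make up. A row lasts 1/8 s, in which the tool goes at most 62.5 mm and 10.7 degrees, less where a joint would pass 70% of its speed; a pose out of reach is approached as far as the arm can. A call with a gripper value outside its range is refused whole. OPENING is the finger opening in mm, from 0 to 87, set as the call begins (- or left out, the last holds). The fingers move at their own pace and stop on an object; FORCE is the grip in N (left out, the last holds). Time passes only in rows, so rows that repeat a pose let the fingers close. It gives the time, the measured TCP pose, the force, the opening and the grip force at its end, in the units of the state.
- ctrl.get_state(): the state, without advancing time (a new reading comes with each control period).
- ctrl.get_image(name): name is "scene" or "side" or "wrist"; returns (picture, depth): 384x512x3 uint8, red, green, blue; 384x512 float32, m along the optical axis (not along the pixel's ray), 0 where there is no reading.
- ctrl.camera_params(name): a dict with "mtx" (3x3 intrinsics, pixels), "T" (4x4, takes a point from camera to world coordinates). Camera axes: x right, y down, z forward; pixel columns grow to the right and rows downward; lengths in m; the calibration is good to about 2 mm. A picture is of the moment at which its call begins: read the wrist's pose just before it. camera_params takes no time and is no camera call; for the wrist camera it gives the pose at the moment of the call.
- ctrl.close_job(): hands the job in; it is judged then, once.
The state is a dict: "time": time; "joint_positions": joint angles; "qd": joint speeds; "joint_torque": joint torques, N m; "position": TCP position; "tool_rot": TCP orientation; "ft_force": force on the tool from outside, world axes, zero at the start; "torque": the same for the moment, N m; "grip_width": opening from 0.0 (shut) to 1.0 (fully open); "grip_force": force on a finger pad.
Only numpy, scipy, OpenCV 4.12 (cv2) and the standard library are available. Lean on these libraries where they do the work, as an engineer would, in place of code of your own. Each camera call takes 0.05 s, during which the arm holds its last target. There are 200 camera calls.

## Task

Two ratchet presses stand on the pearl-sorting bench, and in the trough of one of them lies a freshly glued mother-of-pearl dome on its wooden foot. Pump that press's trigger until the jaw holds the piece squeezed tight against the sprung pad, let the trigger up and leave it squeezed for two seconds, then press the release button until the jaw has sprung all the way back, and leave the piece lying loose in its trough. Do not touch the piece, and leave the empty press alone.

Things in the scene. Friction and masses are not known exactly. Their poses are not given: they have to be found in the camera images.
- press: The ratchet press with the piece: board 380 x 90 x 16 mm fixed to the table, grey housing (cheeks at y +-19 to z 82 mm; ears to z 108 at x -137 to -103). Origin on the table near the board's middle; +x runs from the trigger to the fixed jaw (block x 128 to 156, z to 82), the way the jaw advances. Jaw axis at z 56; jaw face at x 30 + travel, face of the sprung pad at x 105, trough x 45 to 111.
- paddle (a point): Top centre of the trigger's flat black paddle (40 x 36 mm), at the press's end nearest the robot. At rest at x -186, z 122 mm in the press's frame, sloping up to the rear by 0.3 rad. Pushed straight down, a hard stop comes 42 mm lower (z 80, then sloping down to the rear). Takes 2 to 6 N, 8 N in the squeezing stroke, up to 15 N if pushed fast; 20 N on the stop does no harm. Springs up by itself.
- press_trigger (a joint): Angle of that trigger, rad: 0 up (rest), 0.61 fully down; pin at x -120, z 97.5 mm in the press's frame. Only a full stroke, down to the stop and fully up again, is sure to advance the jaw by a tooth.
- press_jaw (a joint): Jaw travel in m, 0 fully back; starts at 0, 0.010 or 0.020. Each full trigger stroke advances it one tooth of 0.010, which the ratchet holds. At 0.040, the last tooth, the piece is squeezed and the sprung pad pushed back 5 mm; further strokes gain nothing and do no harm. Once released, a spring draws it back to 0.
- button (a point): Top centre of the release, a round black button of 24 mm diameter on the housing, at x -74, z 103 mm in the press's frame. Pushed straight down 11 mm to its stop with 1 to 6 N; springs up by itself. The jaw is free only while the button is down and the trigger fully up; it takes about half a second to spring back, so keep the button down for a second.
- piece: The glued piece: mother-of-pearl dome on a round dark wooden foot, 36 mm diameter, 40 mm long, 50 g, lying in the press's V trough, axis along the trough and 56 mm above the table. Origin at the middle of its axis; x runs from the dome (facing the moving jaw) to the wooden foot (facing the sprung pad).
- spare: The other ratchet press, of the same make, size, origin and axes, but empty. Not to be used.
Things that resemble listed ones, but are neither listed nor needed, are in the scene too. Leave any green or orange look-alike of the piece alone.

How it is judged:
By the outcome, as a careful person would: the job done as asked, in the order asked, and still so for the second after the job is handed in, with the robot touching nothing.
It also fails if it takes over 54 s, if anything falls off the work surface, if the arm or the gripper's body presses on something with over 40 N, if the wrist force passes 120 N, or if a joint passes its speed limit or range.

## Working session

There is one attempt and no reset: what is moved stays moved. The work goes in short steps, Python scripts to look and compute and a shell command to move; the robot and the scene stay as the last step left them, time stands still between calls to the robot, and variables do not carry over. Pictures are saved under pics/ and viewed, at most 10 in all, crops included, and the job is handed in when it is done.

```bash
mkdir -p pics; python3 - <<'E'
from bench import ctrl
import cv2,numpy as np
for n in("scene","side"):
    p,d=ctrl.get_image(n); c=ctrl.camera_params(n)
    cv2.imwrite(f"pics/{n}0.png",p[:,:,::-1]); np.savez(f"{n}0.npz",p=p,d=d,K=c["mtx"],T=c["T"])
    print(n,c["T"].round(2).tolist())
s=ctrl.get_state();print(s["time"],s["position"],s["tool_rot"])
E
```

```text
scene [[0.41, 0.74, -0.53, 0.96], [0.91, -0.34, 0.23, -0.17], [-0.01, -0.58, -0.81, 0.67], [0.0, 0.0, 0.0, 1.0]]
side [[-0.84, -0.39, 0.37, 0.31], [-0.54, 0.62, -0.57, 0.4], [-0.0, -0.68, -0.73, 0.66], [0.0, 0.0, 0.0, 1.0]]
0.1 [ 6.49525380e-01 -3.06956401e-05  2.35580065e-01] [-2.22058105e+00 -2.22069310e+00  2.01772132e-03]
```

View pics/scene0.png

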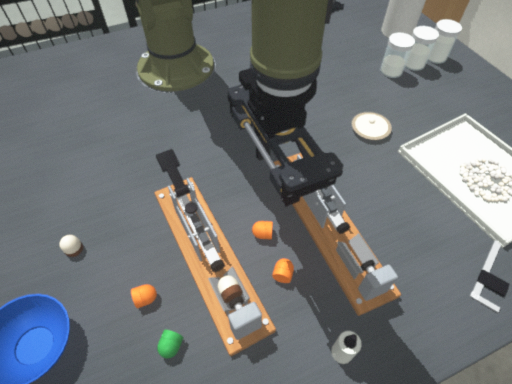

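View pics/side0.png

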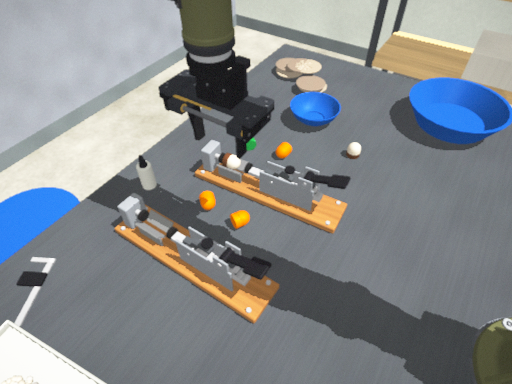

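Candidates: the loaded press is the one with the dome and wooden foot at scene (230,288), side (232,160), with its paddle at scene (168,160), side (328,181). The other press, at scene (345,245) and side (195,250), is empty. Orange and green look-alikes lie loose at scene (262,230), (284,270), (144,295) and (170,344). I choose the left press in the scene view, check it in a crop, and measure it.

```bash
cat > h.py <<'E'
import numpy as np,cv2
def cloud(n):
    z=np.load(n+".npz");d=z["d"];K=z["K"];T=z["T"]
    v,u=np.indices(d.shape)
    P=np.stack([(u-K[0,2])/K[0,0]*d,(v-K[1,2])/K[1,1]*d,d],-1)@T[:3,:3].T+T[:3,3]
    P[d==0]=np.nan
    return z["p"],P,K,T
def proj(X,K,T):
    c=(np.atleast_2d(X)-T[:3,3])@T[:3,:3]; q=c@K.T; return q[:,:2]/q[:,2:]
E
python3 - <<'E'
from h import *
for n in("scene0","side0"):
    p,P,K,T=cloud(n)
    print(n,"piece",P[288,230] if n=="scene0" else P[160,232])
    hsv=cv2.cvtColor(p,cv2.COLOR_RGB2HSV)
    m=(hsv[...,0]<22)&(hsv[...,1]>120)&(hsv[...,2]>80)&(abs(P[...,2]-.016)<.006)
    k,l,st,c=cv2.connectedComponentsWithStats(cv2.morphologyEx(m.astype(np.uint8),cv2.MORPH_CLOSE,np.ones((9,9))))
    for i in range(1,k):
        if st[i,4]>800:
            X=P[m&(l==i)]; r=cv2.minAreaRect((X[:,:2]*1000).astype(np.float32)); print(st[i],np.median(X[:,2]).round(4),r)
p,P,K,T=cloud("scene0")
cv2.imwrite("pics/crop1.png",cv2.resize(p[140:360,130:290,::-1],None,fx=2.7,fy=2.7,interpolation=cv2.INTER_CUBIC))
E
```

```text
scene0 piece [ 0.72488849 -0.1166811   0.07211439]
[ 155  178  120  177 3959] 0.0155 ((618.4201049804688, -124.03096008300781), (378.0157165527344, 88.47946166992188), 3.8586742877960205)
[ 295  197  105  117 2411] 0.0154 ((708.7491455078125, 124.24636840820312), (89.21842193603516, 264.2548828125), 89.11380767822266)
side0 piece [ 0.70865019 -0.10641059  0.06911413]
[ 195  165  152   66 2195] 0.0147 ((616.6065673828125, -117.81163024902344), (380.36773681640625, 91.0621109008789), 4.589642524719238)
[ 115  220  164  102 3349] 0.0151 ((649.6697387695312, 132.23789978027344), (89.42464447021484, 379.1653137207031), 89.60598754882812)
```

View pics/crop1.png

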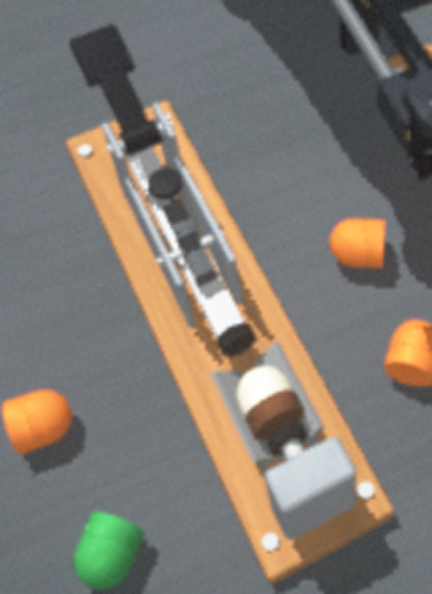

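The crop confirms it: pearl dome and dark foot lie in the trough, paddle at the robot's end, button near crop (165,182). Next I measure paddle and button in both cameras.

```bash
python3 - <<'E'
from h import *
yaw=np.radians(4.2);ex=np.array([np.cos(yaw),np.sin(yaw)]);ey=np.array([-ex[1],ex[0]]);o=np.array([.6175,-.121])
for n in("scene0","side0"):
    p,P,K,T=cloud(n)
    D=P[...,:2]-o; L=np.stack([D@ex,D@ey,P[...,2]],-1)*1000
    dark=p.max(-1)<75
    def rep(name,m):
        X=L[m]; print(n,name,len(X),"med",np.median(X,0).round(1),"lo",np.percentile(X,3,0).round(1),"hi",np.percentile(X,97,0).round(1))
    rep("paddle",dark&(abs(L[...,1])<45)&(L[...,0]<-160)&(L[...,0]>-240)&(L[...,2]>105)&(L[...,2]<140))
    rep("button",dark&(abs(L[...,1])<25)&(abs(L[...,0]+74)<22)&(L[...,2]>97)&(L[...,2]<110))
    rep("block",(abs(L[...,1])<45)&(abs(L[...,0]-142)<35)&(abs(L[...,2]-82)<4))
    rep("jawblk/piece",(abs(L[...,1])<30)&(L[...,0]>0)&(L[...,0]<115)&(L[...,2]>55)&(L[...,2]<85))
E
```

```text
scene0 paddle 206 med [-171.5   -2.5  123. ] lo [-182.8  -18.1  118.9] hi [-161.   14.  127.]
scene0 button 90 med [-92.   -0.6 102.4] lo [-95.6 -13.1  97.8] hi [-53.    8.7 105.9]
scene0 block 533 med [162.8  -4.2  81.4] lo [149.4 -26.6  78.8] hi [174.7  19.   83.3]
scene0 jawblk/piece 663 med [58.6 -4.3 68.1] lo [  2.3 -22.5  55.3] hi [113.1  15.8  80.7]
side0 paddle 165 med [-174.1    6.2  122.7] lo [-185.8  -11.5  116.8] hi [-161.2   18.7  126.3]
side0 button 47 med [-59.    4.3 101.4] lo [-84.2  -8.2  98.5] hi [-52.8  11.6 103.6]
side0 block 141 med [159.7   2.2  80.2] lo [148.1 -21.8  78.3] hi [173.3  23.2  82.5]
side0 jawblk/piece 321 med [82.   6.8 66.8] lo [  1.1 -17.4  55.2] hi [113.2  21.5  79.6]
```

```bash
python3 - <<'E'
from h import *
yaw=np.radians(4.2);ex=np.array([np.cos(yaw),np.sin(yaw)]);ey=np.array([-ex[1],ex[0]]);o=np.array([.6175,-.121])+.0195*ex
print("o",o,"paddle",o-.186*ex,"button",o-.074*ex)
for n in("scene0","side0"):
    p,P,K,T=cloud(n)
    D=P[...,:2]-o; L=np.stack([D@ex,D@ey,P[...,2]],-1)*1000
    def rep(name,m):
        X=L[m]; print(n,name,len(X),"med",np.median(X,0).round(1),"lo",X.min(0).round(1),"hi",X.max(0).round(1), "rect",cv2.minAreaRect(X[:,:2].astype(np.float32)))
    rep("paddle",(abs(L[...,1])<45)&(L[...,0]<-166)&(L[...,0]>-240)&(L[...,2]>108)&(L[...,2]<140))
    rep("button",(p.max(-1)<90)&(abs(L[...,1])<20)&(abs(L[...,0]+74)<22)&(abs(L[...,2]-102)<3.5))
E
```

```text
o [ 0.63694763 -0.11957186] paddle [ 0.45144714 -0.13319416] button [ 0.56314636 -0.12499148]
scene0 paddle 349 med [-184.4   -2.   120.8] lo [-204.6  -19.2  111.9] hi [-166.    16.8  127.5] rect ((-185.2034149169922, -1.3675880432128906), (35.76660919189453, 38.5927619934082), 89.11688995361328)
scene0 button 110 med [-72.1  -2.1 102.4] lo [-84.5 -13.2  99.4] hi [-61.6   8.3 105. ] rect ((-72.7995376586914, -1.0851707458496094), (20.070755004882812, 23.29781723022461), 67.96224212646484)
side0 paddle 250 med [-187.4    5.   120.8] lo [-206.1  -17.1  109. ] hi [-166.3   20.6  127.2] rect ((-186.32192993164062, 1.7496604919433594), (39.758663177490234, 37.5884895324707), 0.8243846893310547)
side0 button 60 med [-75.5   2.7 101.4] lo [-85.4  -9.   98.6] hi [-65.3  12.4 104. ] rect ((-74.86882019042969, 1.6897592544555664), (20.411449432373047, 20.65817642211914), 6.463380813598633)
```

```bash
python3 -m inch '[[-30,-20,10,0,0,0],[-80,-50,10,0,0,0],[-110,-80,10,0,0,0],[-130,-110,10,0,0,0],[-150,-128,10,0,0,0],[-150,-128,10,0,0,0]]' 0 20
python3 - <<'E'
from bench import ctrl
import cv2,numpy as np
c=ctrl.camera_params("wrist");p,d=ctrl.get_image("wrist")
cv2.imwrite("pics/w1.png",p[:,:,::-1]); np.savez("w1.npz",p=p,d=d,K=c["mtx"],T=c["T"])
E
```

```text
time: 0.85
position: [0.4986, -0.13, 0.2465]
tool_rot: [2.226, 2.217, -0.001]
ft_force: [0.1, 0.4, 0.6]
grip_width: 0.4
grip_force: 0.0
```

View pics/w1.png

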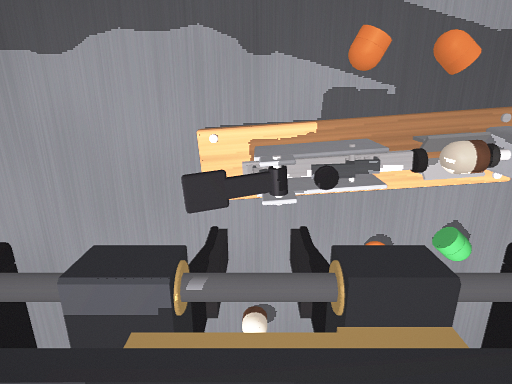

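```bash
python3 - <<'E'
from h import *
p,P,K,T=cloud("w1")
for u,v in((205,190),(325,177),(470,158)): print((u,v),np.nanmedian(P[v-2:v+3,u-2:u+3].reshape(-1,3),0).round(4))
E
python3 -m inch '[[-30,-3,-20,0,0,0],[-47,-4,-50,0,0,0],[-47,-4,-90,0,0,0],[-47,-4,-90,0,0,0]]'
```

```text
(205, 190) [ 0.4509 -0.1324  0.1219]
(325, 177) [ 0.5617 -0.126   0.103 ]
(470, 158) [ 0.7149 -0.1142  0.0733]
time: 1.4
position: [0.4513, -0.1302, 0.1539]
tool_rot: [-2.215, -2.22, 0.005]
ft_force: [0.3, 0.3, 0.7]
grip_width: 0.013
grip_force: 0.0
```

Wrist depth agrees with the pose to 1–2 mm. First stroke, checking the force at the bottom.

```bash
python3 -m inch '[[0,-2,-10,0,0,0],[0,-2,-17,0,0,0],[0,-2,-24,0,0,0],[0,-2,-31,0,0,0],[0,-2,-38,0,0,0],[0,-2,-45,0,0,0],[0,-2,-52,0,0,0],[0,-2,-56,0,0,0],[0,-2,-56,0,0,0]]'
```

```text
time: 2.52
position: [0.4536, -0.1341, 0.1009]
tool_rot: [2.221, 2.221, 0.001]
ft_force: [-1.5, 0.0, 5.1]
grip_width: 0.005
grip_force: 2.6
```

```bash
python3 -m inch '[[0,0,-3,0,0,0],[0,0,-6,0,0,0],[0,0,-8,0,0,0],[0,0,-8,0,0,0]]'
```

```text
time: 3.02
position: [0.4545, -0.1342, 0.0971]
tool_rot: [2.22, 2.22, 0.003]
ft_force: [-10.2, 1.7, 30.4]
grip_width: 0.005
grip_force: 16.3
```

Stop reached (30 N). Return up and make the next stroke, ending 4 mm higher.

```bash
python3 -m inch '[[0,0,12,0,0,0],[0,0,24,0,0,0],[0,0,36,0,0,0],[0,0,48,0,0,0],[0,0,60,0,0,0],[0,0,60,0,0,0],[0,0,60,0,0,0],[0,0,60,0,0,0],[0,0,50,0,0,0],[0,0,43,0,0,0],[0,0,36,0,0,0],[0,0,29,0,0,0],[0,0,22,0,0,0],[0,0,15,0,0,0],[0,0,9,0,0,0],[0,0,5,0,0,0],[0,0,4,0,0,0],[0,0,4,0,0,0],[0,0,4,0,0,0]]'
python3 - <<'E'
from bench import ctrl
import cv2,numpy as np
for n in("scene","side"):
    p,d=ctrl.get_image(n); c=ctrl.camera_params(n)
    np.savez(f"{n}1.npz",p=p,d=d,K=c["mtx"],T=c["T"])
    globals()[n]=p
a=cv2.resize(scene[140:350,140:290],(400,560));b=cv2.resize(side[120:225,190:365],(400,240))
b=np.vstack([b,np.zeros((320,400,3),np.uint8)])
cv2.imwrite("pics/s1.png",np.hstack([a,b])[:,:,::-1])
E
```

```text
time: 5.4
position: [0.4542, -0.134, 0.0979]
tool_rot: [2.22, 2.22, 0.003]
ft_force: [-3.5, 1.6, 10.3]
grip_width: 0.006
grip_force: 5.2
```

View pics/s1.png

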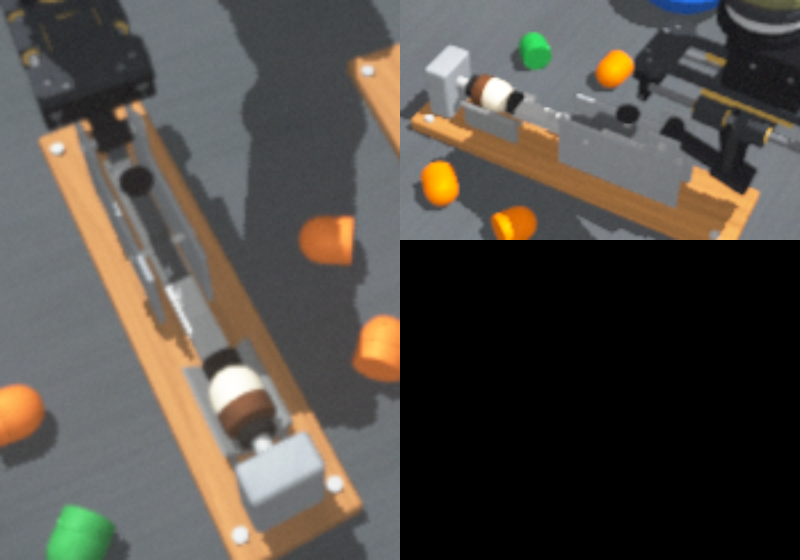

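The jaw's black face (left crop at (222,360)) has advanced and now reaches the dome. The trigger is down. I continue with strokes 2 mm deeper.

```bash
python3 -m inch '[[0,0,12,0,0,0],[0,0,24,0,0,0],[0,0,36,0,0,0],[0,0,48,0,0,0],[0,0,58,0,0,0],[0,0,58,0,0,0],[0,0,58,0,0,0],[0,0,58,0,0,0],[0,0,46,0,0,0],[0,0,39,0,0,0],[0,0,32,0,0,0],[0,0,25,0,0,0],[0,0,18,0,0,0],[0,0,11,0,0,0],[0,0,5,0,0,0],[0,0,1,0,0,0],[0,0,-2,0,0,0],[0,0,-2,0,0,0],[0,0,-2,0,0,0]]'
python3 -m inch '[[0,0,12,0,0,0],[0,0,24,0,0,0],[0,0,36,0,0,0],[0,0,48,0,0,0],[0,0,60,0,0,0],[0,0,60,0,0,0],[0,0,60,0,0,0],[0,0,60,0,0,0],[0,0,48,0,0,0],[0,0,41,0,0,0],[0,0,34,0,0,0],[0,0,27,0,0,0],[0,0,20,0,0,0],[0,0,13,0,0,0],[0,0,7,0,0,0],[0,0,3,0,0,0],[0,0,0,0,0,0],[0,0,0,0,0,0],[0,0,0,0,0,0]]'
python3 -m inch '[[0,0,12,0,0,0],[0,0,24,0,0,0],[0,0,36,0,0,0],[0,0,48,0,0,0],[0,0,60,0,0,0],[0,0,60,0,0,0]]'
cat > cmp.py <<'E'
import sys
from bench import ctrl
from h import *
k=sys.argv[1]
im=[]
for n in("scene","side"):
    p,d=ctrl.get_image(n); c=ctrl.camera_params(n)
    np.savez(f"{n}{k}.npz",p=p,d=d,K=c["mtx"],T=c["T"]); im.append(p)
a=cv2.resize(im[0][140:350,140:290],(400,560));b=cv2.resize(im[1][120:225,190:365],(400,240))
q=cv2.resize(np.load("scene1.npz")["p"][230:350,180:290],(293,320)); q=np.hstack([q,np.zeros((320,107,3),np.uint8)])
cv2.imwrite(f"pics/s{k}.png",np.hstack([a,np.vstack([b,q])])[:,:,::-1])
print(ctrl.get_state()["time"])
E
python3 cmp.py 2
```

```text
time: 7.88
position: [0.4543, -0.1341, 0.0975]
tool_rot: [2.22, 2.22, 0.003]
ft_force: [-6.9, 1.7, 20.1]
grip_width: 0.007
grip_force: 10.7
time: 10.25
position: [0.4544, -0.1341, 0.0975]
tool_rot: [2.22, 2.22, 0.003]
ft_force: [-7.3, 2.3, 19.7]
grip_width: 0.005
grip_force: 10.8
time: 11.0
position: [0.4535, -0.1341, 0.1554]
tool_rot: [2.221, 2.221, 0.001]
ft_force: [0.2, -0.1, 0.4]
grip_width: 0.006
grip_force: 0.0
11.1
```

View pics/s2.png

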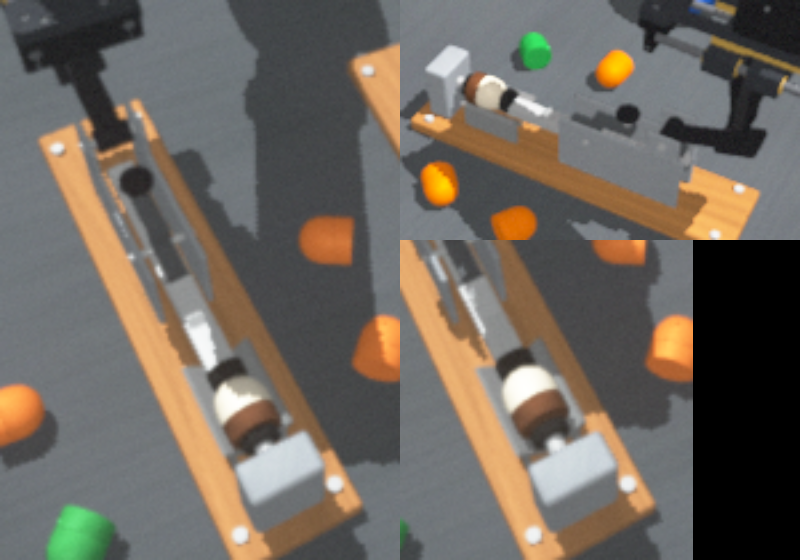

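The jaw is now pressed onto the dome and the piece is shifted toward the pad. I make one more (harmless) stroke, then measure whether anything moved.

```bash
python3 -m inch '[[0,0,-12,0,0,0],[0,0,-19,0,0,0],[0,0,-26,0,0,0],[0,0,-33,0,0,0],[0,0,-40,0,0,0],[0,0,-47,0,0,0],[0,0,-53,0,0,0],[0,0,-57,0,0,0],[0,0,-60,0,0,0],[0,0,-60,0,0,0],[0,0,-60,0,0,0],[0,0,-48,0,0,0],[0,0,-36,0,0,0],[0,0,-24,0,0,0],[0,0,-12,0,0,0],[0,0,0,0,0,0],[0,0,10,0,0,0],[0,0,10,0,0,0]]'
python3 cmp.py 3
cat > meas.py <<'E'
import sys
from h import *
yaw=np.radians(4.2);ex=np.array([np.cos(yaw),np.sin(yaw)]);ey=np.array([-ex[1],ex[0]]);o=np.array([.63695,-.11957])
for k in sys.argv[1:]:
  for n in("scene","side"):
    p,P,K,T=cloud(n+k); D=P[...,:2]-o; L=np.stack([D@ex,D@ey,P[...,2]],-1)*1000
    hsv=cv2.cvtColor(p,cv2.COLOR_RGB2HSV)
    t=(abs(L[...,1])<22)&(L[...,0]>-20)&(L[...,0]<120)&(L[...,2]>60)&(L[...,2]<85)
    brown=t&(hsv[...,0]<15)&(hsv[...,1]>90)&(p.max(-1)>50); dark=t&(p.max(-1)<55); white=t&(p.min(-1)>125)
    f=lambda m:np.percentile(L[m][:,0],[3,50,97]).round(1)
    jaw=dark&(L[...,0]<80)
    pad=(L[...,0]>106)&(L[...,0]<128)&t
    print(k,n,"brown",f(brown),"jaw",f(jaw) if jaw.any() else None,"dark-far",f(dark&(L[...,0]>80)) if (dark&(L[...,0]>80)).any() else None)
E
python3 meas.py 0 1 2 3
```

```text
time: 13.35
position: [0.4535, -0.1341, 0.1654]
tool_rot: [2.221, 2.221, 0.001]
ft_force: [-1.4, 0.9, -0.6]
grip_width: 0.005
grip_force: 0.0
13.45
0 scene brown [36.9 93.8 99.3] jaw [37.5 37.6 37.7] dark-far [113.2 113.2 113.2]
0 side brown [85.3 91.9 97.8] jaw [28.6 29.1 33.7] dark-far [104.8 105.8 108.4]
1 scene brown [ 89.1  96.8 102.3] jaw [54.5 58.3 62.1] dark-far [112.1 112.9 113.3]
1 side brown [ 88.6  94.5 101. ] jaw [51.5 53.7 57.8] dark-far [106.6 107.4 108.4]
2 scene brown [ 97.1 103.7 109.9] jaw [62.  66.6 69.8] dark-far [112.3 117.6 118. ]
2 side brown [ 95.9 102.  109.4] jaw [59.3 61.9 65.8] dark-far [112.3 112.6 112.8]
3 scene brown [ 97.1 104.3 109.9] jaw [62.  66.6 70.1] dark-far [110.9 117.1 117.9]
3 side brown [ 96.5 102.2 108.8] jaw [59.6 60.8 66.4] dark-far [112.7 113.3 113.9]
```

The foot end is at x ≈ 110 (pad pushed back 5 mm) and the extra stroke changed nothing, so the piece is squeezed. Trigger is up; I move above the button while the two seconds pass.

```bash
python3 -m inch '[[20,2,5,0,0,0],[45,4,5,0,0,0],[70,6,5,0,0,0],[90,7,5,0,0,0],[109,8,0,0,0,0],[109,8,-10,0,0,0],[109,8,-25,0,0,0],[109,8,-25,0,0,0],[109,8,-25,0,0,0],[109,8,-25,0,0,0],[109,8,-25,0,0,0],[109,8,-25,0,0,0],[109,8,-25,0,0,0],[109,8,-25,0,0,0],[109,8,-25,0,0,0],[109,8,-25,0,0,0],[109,8,-25,0,0,0],[109,8,-25,0,0,0],[109,8,-25,0,0,0],[109,8,-25,0,0,0]]'
python3 cmp.py 4; python3 meas.py 4
```

```text
time: 15.95
position: [0.5621, -0.126, 0.1396]
tool_rot: [2.221, 2.221, 0.0]
ft_force: [0.6, -0.1, 0.6]
grip_width: 0.003
grip_force: 0.0
16.05
4 scene brown [ 97.5 104.2 110.1] jaw [61.4 66.3 69.9] dark-far [110.6 114.2 117.8]
4 side brown [ 96.1 102.3 108.1] jaw [59.4 61.9 65.7] dark-far [108.5 112.6 113.8]
```

View pics/s4.png

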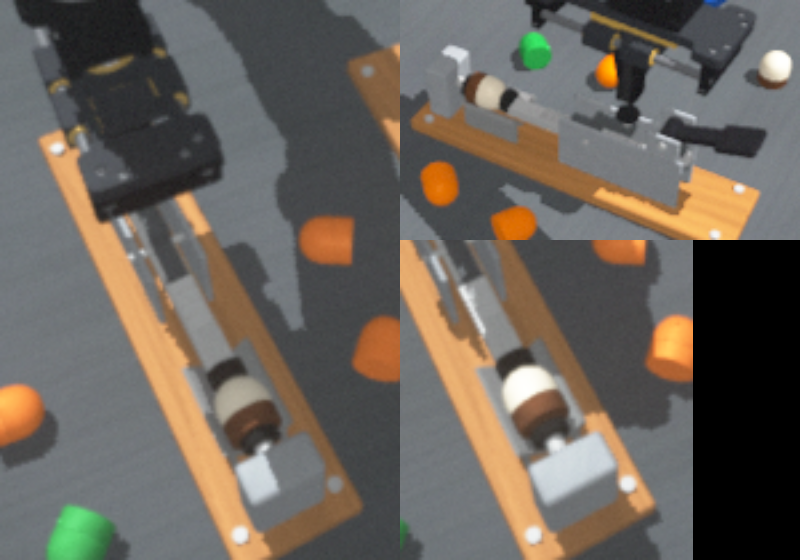

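The view shows the piece still squeezed, the paddle fully up, and the fingertips directly above the button (top-right crop, (628,112)). More than 2 s have passed, so I press.

```bash
python3 -m inch '[[0,0,-10,0,0,0],[0,0,-18,0,0,0],[0,0,-23,0,0,0],[0,0,-27,0,0,0],[0,0,-31,0,0,0],[0,0,-34,0,0,0],[0,0,-37,0,0,0],[0,0,-37,0,0,0],[0,0,-37,0,0,0],[0,0,-37,0,0,0],[0,0,-37,0,0,0],[0,0,-37,0,0,0],[0,0,-37,0,0,0],[0,0,-37,0,0,0],[0,0,-37,0,0,0],[0,0,-37,0,0,0],[0,0,-37,0,0,0]]'
python3 cmp.py 5; python3 meas.py 5
```

```text
time: 18.18
position: [0.5615, -0.1259, 0.1059]
tool_rot: [-2.221, -2.221, 0.001]
ft_force: [-10.2, 2.3, 22.3]
grip_width: 0.008
grip_force: 11.4
18.275
5 scene brown [ 94.3 101.1 107. ] jaw [22.7 27.6 30.4] dark-far [107.2 111.8 115. ]
5 side brown [ 94.   99.8 106.2] jaw [19.3 22.1 26.6] dark-far [109.9 110.3 111.3]
```

View pics/s5.png

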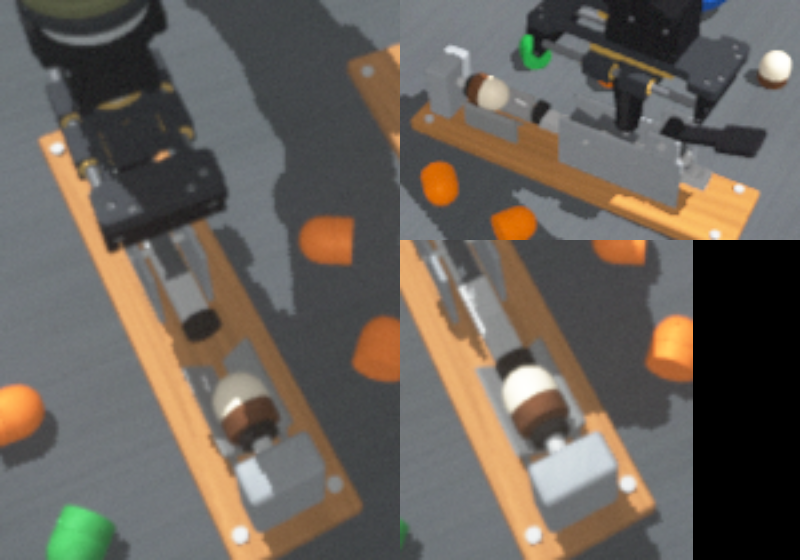

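The jaw has sprung fully back (face at x ≈ 30) and the piece lies loose in the trough. Lift off, check, and hand in.

```bash
python3 -m inch '[[0,0,5,0,0,0],[0,0,15,0,0,0],[0,0,35,0,0,0],[0,0,65,0,0,0],[0,0,95,0,0,0],[0,0,110,0,0,0],[0,0,110,0,0,0],[0,0,110,0,0,0],[0,0,110,0,0,0]]'
python3 cmp.py 6; python3 meas.py 6
```

```text
time: 19.4
position: [0.5613, -0.1259, 0.2111]
tool_rot: [-2.22, -2.22, 0.002]
ft_force: [-0.4, 0.1, 0.7]
grip_width: 0.004
grip_force: 0.0
19.5
6 scene brown [ 94.2 101.  107.1] jaw [22.9 28.  30.7] dark-far [107.8 111.5 114.8]
6 side brown [ 94.1 100.  106.4] jaw [20.  22.6 26.8] dark-far [109.9 110.2 111.3]
```

View pics/s6.png

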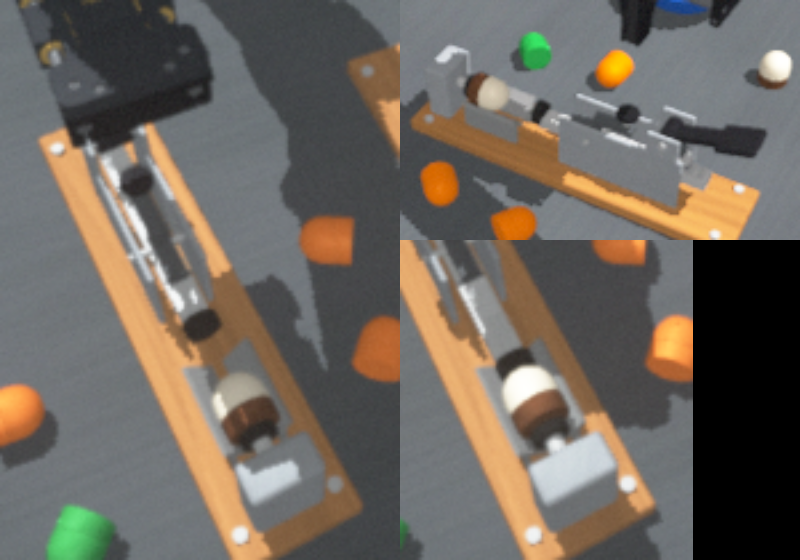

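The robot is clear, the button and trigger are up, the jaw is back and the piece is lying in the trough.

```bash
python3 -c "
from bench import ctrl
print(ctrl.close_job())"
```

```text
the job is handed in; nothing more can be done
None
```

Job handed in at 19.5 s: the piece was squeezed tight, held over two seconds with the trigger up, then released; the jaw is fully back, the piece lies loose in its trough, and I never touched it or the spare press.

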